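# Make up two headlamp repair kits

### The job

Make up the two repair kits in the blue trays, one part to a pocket, every part standing upright flat on the pocket's floor: the three-pocket tray gets the large ring (in the big pocket), one LED bulb and the black cap; the two-pocket tray gets the small ring and the other LED bulb. It does not matter which bulb goes to which kit, nor which of a tray's equal pockets a part is in; leave the tape roll and the can where they are.

Things in the scene. Friction and masses are not known exactly. Their poses are not given: they have to be found in the camera images.
- tray_three: Blue kit tray with three pockets in a row, 232 by 92 mm, fixed to the bench. Floor 3 mm thick; walls and dividers 4 mm thick, tops 12 mm above the bench. Origin: centre of underside, x along its length, z up. Pockets are 84 mm inside across y. Big pocket (88 mm along x) at the +x end, centre x = +68 mm; two equal pockets (64 mm along x), centres x = -12 and -80 mm; all y = 0.
- tray_two: Blue kit tray with two equal pockets, 140 by 92 mm, fixed to the bench. Floor 3 mm thick; walls and dividers 4 mm thick, tops 12 mm above the bench. Origin: centre of underside, x along its length, z up. Pockets are 84 mm inside across y. The pockets (64 mm inside along x) are centred at x = -34 mm and x = +34 mm, y = 0.
- bulb_a: LED headlamp bulb standing upright: round finned aluminium heat sink at the bottom, 40 mm across, 36 mm high; on it a black collar (22 mm across, to 44 mm) and a thin upright LED blade (14 by 6 mm, its top at 72 mm). 80 to 160 g. Origin: centre of the underside, z up. Grip it by the heat sink. 
- bulb_b: LED headlamp bulb standing upright: round finned aluminium heat sink at the bottom, 40 mm across, 36 mm high; on it a black collar (22 mm across, to 44 mm) and a thin upright LED blade (14 by 6 mm, its top at 72 mm). 80 to 160 g. Origin: centre of the underside, z up. Grip it by the heat sink. Same as bulb_a; the two are interchangeable.
- ring_large: Large aluminium adapter ring lying flat on the bench (its axis vertical): 62 mm outside, 44 mm bore, 36 mm high. 100 to 200 g. Origin: centre of the underside, z up along its axis.
- ring_small: Small aluminium adapter ring lying flat on the bench (its axis vertical): 44 mm outside, 30 mm bore, 36 mm high. 60 to 130 g. Origin: centre of the underside, z up along its axis.
- cap: Black plastic bulb cap: a disc 44 mm across and 10 mm thick with an upright grip bar on top, 36 mm long along its x, 12 mm thick along its y, its top 38 mm above the underside. 35 to 70 g. Origin: centre of the underside, z up.
- tape: Bystander: roll of green tape lying flat, 100 mm outside, 76 mm bore, 25 mm high. Origin: centre of the underside.
- can: Bystander: closed can standing upright, 56 mm across, 120 mm high. Origin: centre of the underside.
There are look-alikes about, which are no part of the job. What is shaped like the bulb_a but red or turquoise is not meant.

How it is judged (in metres and radians):
At the end, for the whole second after the job is handed in: Parts in the trays as the goal says, one to a pocket; each one's underside within 3 mm of the pocket floor, its centre within 18 mm of the pocket's centre along the tray and 28 mm across, upright within 0.1 rad, at rest and released (x of ring_large in the frame of tray_three between 0.05 and 0.086 m and y of ring_large in the frame of tray_three between -0.028 and 0.028 m and z of ring_large in the frame of tray_three between 0 and 0.006 m and angle between ring_large's own z axis and vertical below 0.1 rad and ((((x of bulb_a in the frame of tray_three between -0.03 and 0.006 m and y of bulb_a in the frame of tray_three between -0.028 and 0.028 m and z of bulb_a in the frame of tray_three between 0 and 0.006 m and angle between each of bulb_a, cap's own z axis and vertical below 0.1 rad and x of cap in the frame of tray_three between -0.098 and -0.062 m and y of cap in the frame of tray_three between -0.028 and 0.028 m and z of cap in the frame of tray_three between 0 and 0.006 m) or (x of bulb_a in the frame of tray_three between -0.098 and -0.062 m and y of bulb_a in the frame of tray_three between -0.028 and 0.028 m and z of bulb_a in the frame of tray_three between 0 and 0.006 m and angle between each of bulb_a, cap's own z axis and vertical below 0.1 rad and x of cap in the frame of tray_three between -0.03 and 0.006 m and y of cap in the frame of tray_three between -0.028 and 0.028 m and z of cap in the frame of tray_three between 0 and 0.006 m)) and ((x of bulb_b in the frame of tray_two between -0.052 and -0.016 m and y of bulb_b in the frame of tray_two between -0.028 and 0.028 m and z of bulb_b in the frame of tray_two between 0 and 0.006 m and angle between each of bulb_b, ring_small's own z axis and vertical below 0.1 rad and x of ring_small in the frame of tray_two between 0.016 and 0.052 m and y of ring_small in the frame of tray_two between -0.028 and 0.028 m and z of ring_small in the frame of tray_two between 0 and 0.006 m) or (x of bulb_b in the frame of tray_two between 0.016 and 0.052 m and y of bulb_b in the frame of tray_two between -0.028 and 0.028 m and z of bulb_b in the frame of tray_two between 0 and 0.006 m and angle between each of bulb_b, ring_small's own z axis and vertical below 0.1 rad and x of ring_small in the frame of tray_two between -0.052 and -0.016 m and y of ring_small in the frame of tray_two between -0.028 and 0.028 m and z of ring_small in the frame of tray_two between 0 and 0.006 m))) or (((x of bulb_b in the frame of tray_three between -0.03 and 0.006 m and y of bulb_b in the frame of tray_three between -0.028 and 0.028 m and z of bulb_b in the frame of tray_three between 0 and 0.006 m and angle between each of bulb_b, cap's own z axis and vertical below 0.1 rad and x of cap in the frame of tray_three between -0.098 and -0.062 m and y of cap in the frame of tray_three between -0.028 and 0.028 m and z of cap in the frame of tray_three between 0 and 0.006 m) or (x of bulb_b in the frame of tray_three between -0.098 and -0.062 m and y of bulb_b in the frame of tray_three between -0.028 and 0.028 m and z of bulb_b in the frame of tray_three between 0 and 0.006 m and angle between each of bulb_b, cap's own z axis and vertical below 0.1 rad and x of cap in the frame of tray_three between -0.03 and 0.006 m and y of cap in the frame of tray_three between -0.028 and 0.028 m and z of cap in the frame of tray_three between 0 and 0.006 m)) and ((x of bulb_a in the frame of tray_two between -0.052 and -0.016 m and y of bulb_a in the frame of tray_two between -0.028 and 0.028 m and z of bulb_a in the frame of tray_two between 0 and 0.006 m and angle between each of bulb_a, ring_small's own z axis and vertical below 0.1 rad and x of ring_small in the frame of tray_two between 0.016 and 0.052 m and y of ring_small in the frame of tray_two between -0.028 and 0.028 m and z of ring_small in the frame of tray_two between 0 and 0.006 m) or (x of bulb_a in the frame of tray_two between 0.016 and 0.052 m and y of bulb_a in the frame of tray_two between -0.028 and 0.028 m and z of bulb_a in the frame of tray_two between 0 and 0.006 m and angle between each of bulb_a, ring_small's own z axis and vertical below 0.1 rad and x of ring_small in the frame of tray_two between -0.052 and -0.016 m and y of ring_small in the frame of tray_two between -0.028 and 0.028 m and z of ring_small in the frame of tray_two between 0 and 0.006 m)))) and linear speed of each of bulb_a, bulb_b, ring_large, ring_small, cap below 0.02 m/s and angular speed of each of bulb_a, bulb_b, ring_large, ring_small, cap below 0.2 rad/s); the robot touches nothing.
It fails at once if the tape roll is moved more than 20 mm (distance of tape from where it was at the start of the episode above 0.02 m).
It fails at once if the can is moved more than 20 mm (distance of can from where it was at the start of the episode above 0.02 m).
It also fails if it takes over 128 s, if anything falls off the work surface, if the arm or the gripper's body presses on something with over 40 N, if the wrist force passes 120 N, or if a joint passes its speed limit or range.

### The arm

A 6-joint arm with a two-finger parallel gripper is mounted at the origin on the work surface. World frame = base frame: x ahead of the robot, y to its left, z up, the work surface at z = 0. Lengths are in mm, angles in rad, forces in N, time in s.
With the tool pointing down it reaches from about 400 to 925 mm from the base axis. Payload 12.5 kg.
Tool frame: the origin (TCP) lies midway between the tips of the shut fingers; the grasp point (between the pads) lies 19 mm behind it; z points along the fingers, y is the direction in which the jaws open and shut (so a half turn about z gives the same grasp; the last joint's range is limited). The gripper opens to 95 mm and grips with 3 to 60 N. Pads are 20 mm wide; open, the fingers measure 119 mm over their backs; the gripper's body (75 mm by 180 mm) begins 59 mm behind the grasp point.
Start: joints at [-1.375, 0.491, 1.559, -0, 1.092, -0.106], TCP at [185.798, -596.763, 214.661] pointing down, gripper open.
Joint ranges: [-3.1, 3.1], [-0.84, 2.19], [0.05, 2.79], [-1.13, 4.28], [0.06, 2.93], [-2.69, 2.69]. Speed limits (rad/s): [2.22, 2.22, 2.79, 3.14, 3.14, 3.14].

### API

Orientations are given as [roll, pitch, yaw] about the fixed x, y, z axes, in that order (R = Rz(yaw) Ry(pitch) Rx(roll)).
In Python, from cell import * gives the robot as it stands. The module is installed in compiled form; this text tells all that it offers.
- The arm moves only by the tool carry_out, never from a script. Its argument "moves" is a list of rows, each an object of numbers: "dx", "dy", "dz": the shift along the tool's x, y, z in m; "twist": the turn about the tool's z in degrees. A call has 1 to 5 rows; each row is the pose to reach, as a shift and turn from the pose commanded when the call began, along the tool's axes at that moment; what a row does not reach only later rows make up. A row lasts 1/10 s, in which the tool goes at most 50 mm and 8.59 degrees, less where a joint would pass 70% of its speed; a pose out of reach is approached as far as the arm can. A call with a gripper value outside its range is refused whole. "grip" is the finger opening in m, from 0 to 0.0951, set as the call begins (left out, the last holds). The fingers move at their own pace and stop on an object; the grip force is fixed at half the most. Time passes only in rows, so rows that repeat a pose let the fingers close. It gives the time, the measured TCP pose, the force and the opening at its end, in the units of the state.
- state(): the state, without advancing time (a new reading comes with each control period).
- read_camera(name): name is "scene" or "top"; returns (picture, depth): 400x640x3 uint8, red, green, blue; 400x640 float32, mm along the optical axis (not along the pixel's ray), 0 where there is no reading.
- camera_info(name): a dict with "mtx" (3x3 intrinsics, pixels), "dist_coeffs" ([k1, k2, p1, p2, k3] as OpenCV has them; the pictures are not rectified), "R" (3x3) and "t" (3): a world point X has camera coordinates R X + t. Camera axes: x right, y down, z forward; pixel columns grow to the right and rows downward; lengths in mm; the calibration is good to about 2 mm. A picture is of the moment at which its call begins. camera_info takes no time and is no camera call.
- job_done(): hands the job in, once; it reports no verdict.
The state is a dict: "t": time; "joints": joint angles; "qvel": joint speeds; "tau": joint torques, N m; "eef_pos": TCP position; "tcp_rot": TCP orientation; "ft_force": force on the tool from outside, world axes, zero at the start; "moment": the same for the moment, N m; "opening": opening from 0.0 (shut) to 1.0 (fully open).
Only numpy, scipy, OpenCV 4.12 (cv2) and the standard library are available. Lean on these libraries where they do the work, as an engineer would, in place of code of your own. Each camera call takes 0.05 s, during which the arm holds its last target. There are 200 camera calls.

## Working session

There is one attempt and no reset: what is moved stays moved. The work goes in short steps, Python scripts to look and compute and a tool call to move; the robot and the scene stay as the last step left them, time stands still between calls to the robot, and variables do not carry over. Pictures are saved under pics/ and viewed, about 12 in all and at most 16, crops included, and the job is handed in when it is done.

Besides the shell and the picture viewer there is one more tool, called after "Call:" as a command line: name --argument value ..., lists and objects as JSON in quotes. carry_out: Moves the arm, as the interface text tells. Its arguments: {"type":"object","properties":{"moves":{"type":"array","items":{"type":"object","properties":{"dx":{"type":"number"},"dy":{"type":"number"},"dz":{"type":"number"},"twist":{"type":"number"}}}},"grip":{"type":"number"}},"required":["moves"]}

```bash
mkdir -p pics; python3 - <<'E'
from cell import *
import cv2,numpy as np
for n in("scene","top"):
    p,d=read_camera(n); np.savez(f"{n}0.npz",p=p,d=d); cv2.imwrite(f"pics/{n}0.png",p[:,:,::-1])
    i=camera_info(n); print(n,{k:np.round(v,3).tolist() for k,v in i.items()}); print((d>0).mean())
print(state())
E
```

```text
scene {'mtx': [[361.198, 0.0, 323.033], [0.0, 361.198, 199.532], [0.0, 0.0, 1.0]], 'dist_coeffs': [-0.058, 0.0, 0.0, 0.0, 0.0], 'R': [[-0.764, 0.646, 0.011], [0.517, 0.622, -0.588], [-0.386, -0.444, -0.809]], 't': [378.599, -217.41, 1160.928]}
0.9961015625
top {'mtx': [[396.088, 0.0, 317.255], [0.0, 396.088, 198.758], [0.0, 0.0, 1.0]], 'dist_coeffs': [-0.074, 0.0, 0.0, 0.0, 0.0], 'R': [[0.02, -0.999, -0.025], [-0.994, -0.017, -0.107], [0.106, 0.027, -0.994]], 't': [-3.704, 481.135, 1025.238]}
0.99591015625
{'t': 0.1, 'joints': array([-1.37460489e+00,  4.91492640e-01,  1.55938396e+00, -5.95975029e-06,
        1.09172006e+00, -1.05615724e-01]), 'qvel': array([ 0.00029392, -0.00314919, -0.00070563, -0.00081529,  0.00105898,
        0.00303014]), 'tau': array([ 1.83911638e-03, -6.13622403e+01, -2.58605325e+01,  6.93280273e-02,
        4.70689335e-02, -7.54841608e-05]), 'eef_pos': array([ 185.74701088, -596.5319136 ,  214.12588197]), 'tcp_rot': array([-3.14059368e+00, -1.00585204e-04,  3.01809859e-01]), 'ft_force': array([-0.221289  ,  0.03273873, -0.17126002]), 'moment': array([-0.04749168, -0.01222263,  0.033286  ]), 'opening': 0.9969388920281774}
```

View pics/scene0.png

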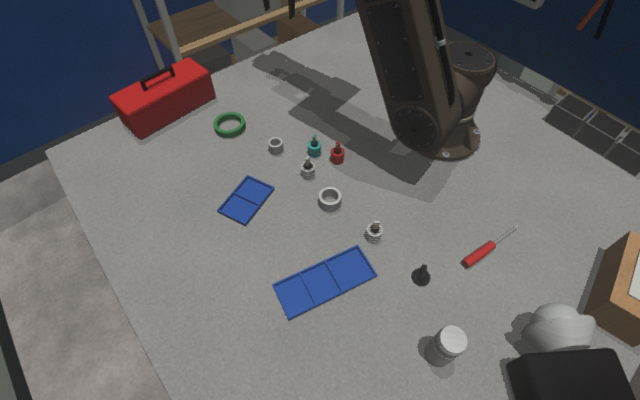

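View pics/top0.png

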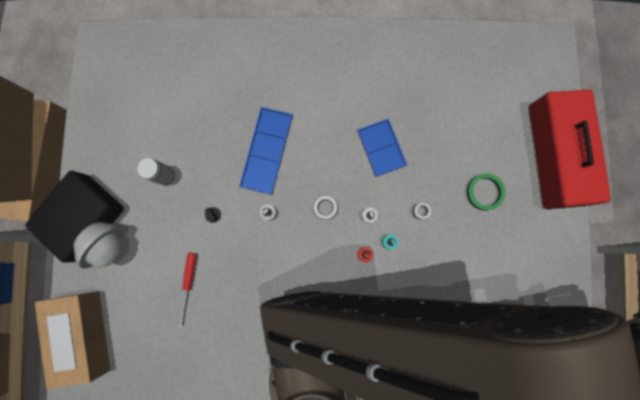

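Top view: cap (212,214), grey bulbs (268,212) and (370,215), large ring (325,207), small ring (422,211), trays (267,150) and (382,147). The red (366,254) and turquoise (390,242) bulbs are the look-alikes. The scene view agrees: bulbs (308,167) and (375,232), rings (330,199) and (275,145), cap (421,275).

```bash
cat > h.py <<'E'
from cell import *
import cv2,numpy as np
def ray(n,px):
    i=camera_info(n);R=np.array(i["R"]);t=np.array(i["t"])
    u=cv2.undistortPoints(np.array(px,float).reshape(-1,1,2),np.array(i["mtx"]),np.array(i["dist_coeffs"])).reshape(-1,2)
    return -R.T@t, np.c_[u,np.ones(len(u))]@R   # centre, dirs (cam z=1)
def plane(n,px,z):
    c,d=ray(n,px); return (c+d*((z-c[2])/d[:,2])[:,None])[:,:2]
def cloud(n,d):
    v,u=np.mgrid[:400,:640]; c,r=ray(n,np.c_[u.ravel(),v.ravel()])
    P=c+r*d.reshape(-1,1); P[d.ravel()<=0]=np.nan
    return P.reshape(400,640,3)
def proj(n,P):
    i=camera_info(n);R=np.array(i["R"]);return cv2.projectPoints(np.array(P,float).reshape(-1,1,3),cv2.Rodrigues(R)[0],np.array(i["t"]),np.array(i["mtx"]),np.array(i["dist_coeffs"]))[0].reshape(-1,2)
E
python3 - <<'E'
from h import *
for n in("top","scene"):
    z=np.load(n+"0.npz");p,d=z["p"],z["d"];P=cloud(n,d)
    m=(P[...,2]>14)&(P[...,2]<200)&(P[...,0]>350)&(P[...,0]<950)&(abs(P[...,1])<650)
    k,l,s,c=cv2.connectedComponentsWithStats(m.astype(np.uint8))
    print(n,"bench z",np.nanmedian(P[230:260,420:520,2] if n=="top" else P[200:240,240:300,2]))
    for j in range(1,k):
        if s[j,4]<25: continue
        q=P[l==j]; hi=q[:,2]>14
        zt=np.percentile(q[:,2],95); b=q[q[:,2]>zt-8] 
        (x,y),r=cv2.minEnclosingCircle(b[:,:2].astype(np.float32))
        print(c[j].round(),s[j,4],"zmax %.0f z95 %.0f"%(q[:,2].max(),zt),"circ",round(x),round(y),"r",round(r),"mean",q[:,:2].mean(0).round(), p[l==j].mean(0).round())
    hsv=cv2.cvtColor(p,cv2.COLOR_RGB2HSV); b=cv2.inRange(hsv,(105,120,50),(125,255,255))
    for ct in cv2.findContours(b,0,2)[0]:
        if cv2.contourArea(ct)<900: continue
        if cv2.contourArea(ct)>9000: continue
        w=plane(n,ct.reshape(-1,2),12); print("tray",ct.mean(0).round(),[np.round(a,1) for a in cv2.minAreaRect(w.astype(np.float32))])
p=np.load("top0.npz")["p"][95:275,190:450]
cv2.imwrite("pics/crop1.png",cv2.resize(p,None,fx=3,fy=3,interpolation=2)[:,:,::-1])
E
```

```text
top bench z -0.8569047837179369
[557. 148.] 4722 zmax 147 z95 111 circ 617 -624 r 150 mean [ 617. -609.] [123.  38.  36.]
[155. 171.] 676 zmax 125 z95 121 circ 541 429 r 26 mean [537. 419.] [127. 129. 128.]
[ 92. 213.] 3079 zmax 145 z95 131 circ 367 562 r 38 mean [428. 586.] [54. 54. 55.]
[486. 192.] 531 zmax 29 z95 27 circ 509 -447 r 50 mean [ 509. -446.] [ 68. 122.  81.]
[325. 207.] 235 zmax 40 z95 38 circ 460 -17 r 31 mean [459. -16.] [169. 171. 172.]
[422. 210.] 166 zmax 40 z95 38 circ 455 -270 r 22 mean [ 455. -269.] [146. 148. 148.]
[268. 212.] 195 zmax 74 z95 71 circ 444 136 r 7 mean [443. 134.] [139. 141. 142.]
[210. 214.] 91 zmax 42 z95 40 circ 437 290 r 18 mean [435. 289.] [49. 49. 50.]
[370. 215.] 195 zmax 75 z95 70 circ 441 -135 r 7 mean [ 440. -132.] [156. 158. 158.]
[390. 241.] 191 zmax 74 z95 70 circ 372 -187 r 6 mean [ 372. -186.] [ 77. 143. 141.]
[365. 248.] 29 zmax 40 z95 38 circ 351 -123 r 14 mean [ 353. -122.] [154.  77.  75.]
tray [[381. 148.]] [array([ 627.6, -167.2]), array([136.7,  89.6]), np.float64(21.4)]
tray [[265. 151.]] [array([615.3, 149.1]), array([ 89
[... 461 characters left out ...]
 [ 354. -119.] [102.  48.  47.]
[308. 168.] 202 zmax 76 z95 71 circ 441 -131 r 7 mean [ 445. -127.] [103. 102. 100.]
[330. 198.] 362 zmax 42 z95 39 circ 459 -15 r 32 mean [461. -13.] [124. 124. 121.]
[373. 231.] 261 zmax 76 z95 72 circ 446 136 r 7 mean [451. 139.] [114. 114. 111.]
[423. 273.] 119 zmax 43 z95 42 circ 438 290 r 18 mean [440. 292.] [53. 52. 52.]
[551. 360.] 5617 zmax 147 z95 134 circ 367 564 r 38 mean [418. 583.] [70. 70. 69.]
[446. 345.] 1226 zmax 126 z95 123 circ 543 430 r 26 mean [554. 429.] [134. 133. 130.]
tray [[321. 281.]] [array([617.3, 150.2]), array([ 92.4, 230.2]), np.float64(77.3)]
tray [[247. 199.]] [array([ 629.4, -168.3]), array([140.6,  92.6]), np.float64(21.5)]
```

View pics/crop1.png

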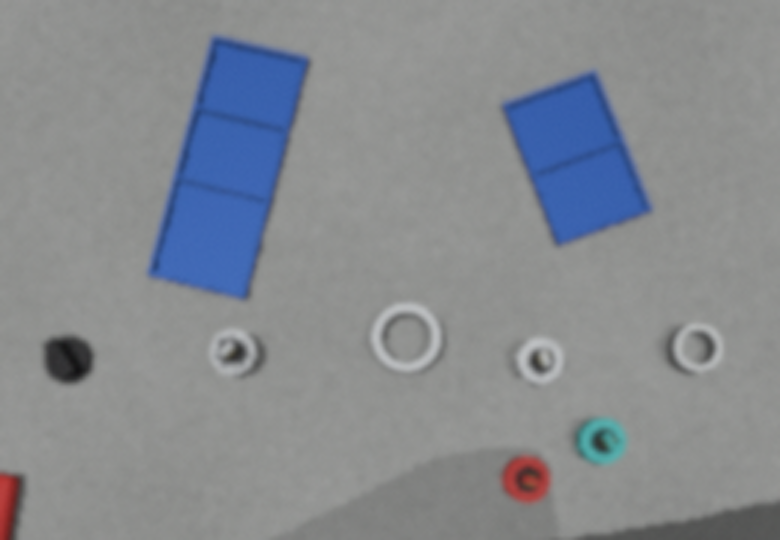

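The crop confirms it: the two silver bulbs are the ones meant, and the red (526,480) and turquoise (601,440) ones are left out by colour. The big pocket is at the near (lower) end of tray three. Both views agree within 3 mm, and heights and sizes match the text.

I start with the small ring: turn to yaw 0 and approach.

Call:
carry_out --moves '[{"dx": 0.035,"dy": -0.023,"twist": 6},{"dx": 0.07,"dy": -0.046,"twist": 12},{"dx": 0.105,"dy": -0.07,"twist": 17.3},{"dx": 0.14,"dy": -0.093,"twist": 17.3},{"dx": 0.176,"dy": -0.116,"twist": 17.3}]' --grip 0.0951

```text
schema error: expected keys dx, dy, dz, twist
```

```bash
python3 - <<'E'
from h import *
s=state();print(s["eef_pos"].round(1),s["tcp_rot"].round(3),s["joints"].round(2))
for n in("top","scene"):
    P=cloud(n,np.load(n+"0.npz")["d"])
    m=(P[...,2]>28)&(np.hypot(P[...,0]-437,P[...,1]-290)<40); q=P[m][:,:2].astype(np.float32)
    print(n,cv2.minAreaRect(q),len(q)); v=cv2.PCACompute(q,None)[1][0]; print("bar deg",np.degrees(np.arctan2(v[1],v[0])))
E
```

```text
[ 185.7 -596.5  214.1] [-3.141 -0.     0.302] [-1.37  0.49  1.56 -0.    1.09 -0.11]
top ((435.4586181640625, 291.457275390625), (35.834285736083984, 12.258092880249023), 35.83283996582031) 72
bar deg 35.304245
scene ((437.41717529296875, 290.61444091796875), (33.972267150878906, 13.031943321228027), 40.54862594604492) 90
bar deg 37.06509
```

Call:
carry_out --moves '[{"dx": 0.035,"dy": -0.023,"dz": 0,"twist": 6},{"dx": 0.07,"dy": -0.046,"dz": 0,"twist": 12},{"dx": 0.105,"dy": -0.07,"dz": 0,"twist": 17.3},{"dx": 0.14,"dy": -0.093,"dz": 0,"twist": 17.3},{"dx": 0.176,"dy": -0.116,"dz": 0,"twist": 17.3}]' --grip 0.095

```text
t: 0.6
eef_pos: [320.0, -432.2, 214.5]
tcp_rot: [-3.141, 0.0, -0.001]
ft_force: [0.2, -0.2, 0.4]
opening: 1.004
```

Call:
carry_out --moves '[{"dx": 0.027,"dy": -0.032,"dz": 0.02,"twist": 0},{"dx": 0.054,"dy": -0.065,"dz": 0.04,"twist": 0},{"dx": 0.08,"dy": -0.097,"dz": 0.06,"twist": 0},{"dx": 0.107,"dy": -0.13,"dz": 0.08,"twist": 0},{"dx": 0.134,"dy": -0.162,"dz": 0.1,"twist": 0}]'

```text
t: 1.1
eef_pos: [454.1, -270.2, 113.8]
tcp_rot: [3.142, 0.0, -0.0]
ft_force: [-0.7, -0.5, -0.3]
opening: 1.0
```

Call:
carry_out --moves '[{"dx": 0,"dy": 0,"dz": 0.03,"twist": 0},{"dx": 0,"dy": 0,"dz": 0.05,"twist": 0},{"dx": 0,"dy": 0,"dz": 0.05,"twist": 0}]'

```text
t: 1.4
eef_pos: [452.5, -270.6, 62.4]
tcp_rot: [-3.139, 0.004, 0.001]
ft_force: [0.1, -0.2, 0.5]
opening: 0.997
```

```bash
python3 - <<'E'
from h import *
for n in("top","scene"):
    p,d=read_camera(n); u,v=proj(n,[[454,-270,36]])[0].astype(int); print(n,u,v)
    c=p[v-60:v+60,u-80:u+80]; cv2.imwrite(f"pics/a_{n}.png",cv2.resize(c,None,fx=3,fy=3,interpolation=2)[:,:,::-1])
a,b=[cv2.imread(f"pics/a_{n}.png") for n in("top","scene")]; cv2.imwrite("pics/a.png",cv2.resize(np.hstack([a,b]),(800,300)))
E
```

```text
top 422 210
scene 275 142
```

View pics/a.png

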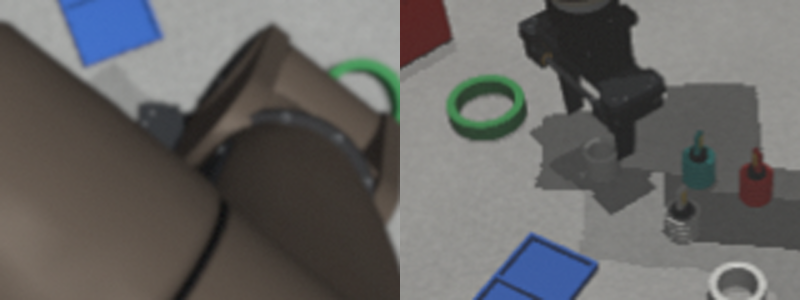

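The ring (600,155 in the right half) sits between and just below the two fingertips, so I go down and grip.

Call:
carry_out --moves '[{"dx": 0.001,"dy": 0,"dz": 0.02,"twist": 0},{"dx": 0.001,"dy": 0,"dz": 0.036,"twist": 0},{"dx": 0.001,"dy": 0,"dz": 0.048,"twist": 0},{"dx": 0.001,"dy": 0,"dz": 0.048,"twist": 0}]'

```text
t: 1.9
eef_pos: [454.1, -271.9, 16.3]
tcp_rot: [-3.141, 0.001, -0.001]
ft_force: [-0.2, 0.6, -0.8]
opening: 0.997
```

Call:
carry_out --moves '[{"dx": 0,"dy": 0,"dz": 0,"twist": 0},{"dx": 0,"dy": 0,"dz": 0,"twist": 0},{"dx": 0,"dy": 0,"dz": 0,"twist": 0},{"dx": 0,"dy": 0,"dz": 0,"twist": 0},{"dx": 0,"dy": 0,"dz": 0,"twist": 0}]' --grip 0.03

```text
t: 2.4
eef_pos: [454.5, -271.8, 16.9]
tcp_rot: [3.141, -0.0, -0.0]
ft_force: [-0.3, -0.0, 1.0]
opening: 0.636
```

Call:
carry_out --moves '[{"dx": 0,"dy": 0,"dz": 0.002,"twist": 0},{"dx": 0,"dy": 0,"dz": 0.002,"twist": 0},{"dx": 0,"dy": 0,"dz": 0.002,"twist": 0},{"dx": 0,"dy": 0,"dz": 0.002,"twist": 0},{"dx": 0,"dy": 0,"dz": 0.002,"twist": 0}]' --grip 0.02

```text
t: 2.9
eef_pos: [454.4, -271.7, 14.6]
tcp_rot: [3.142, 0.0, -0.0]
ft_force: [0.1, 0.2, -0.7]
opening: 0.461
```

Call:
carry_out --moves '[{"dx": 0,"dy": 0,"dz": 0,"twist": 0},{"dx": 0,"dy": 0,"dz": 0,"twist": 0},{"dx": 0,"dy": 0,"dz": 0,"twist": 0}]'

```text
t: 3.2
eef_pos: [454.4, -271.8, 14.7]
tcp_rot: [3.141, -0.0, -0.0]
ft_force: [-0.7, 0.2, -0.7]
opening: 0.463
```

Gripped: the opening is 44 mm, as it should be. I lift and carry it to tray two's far pocket (660,-155).

Call:
carry_out --moves '[{"dx": 0,"dy": 0,"dz": -0.02,"twist": 0},{"dx": 0,"dy": 0,"dz": -0.045,"twist": 0},{"dx": 0.02,"dy": -0.01,"dz": -0.065,"twist": 0},{"dx": 0.055,"dy": -0.03,"dz": -0.065,"twist": 0},{"dx": 0.09,"dy": -0.05,"dz": -0.065,"twist": 0}]'

```text
t: 3.7
eef_pos: [545.5, -221.6, 80.7]
tcp_rot: [3.141, -0.001, -0.002]
ft_force: [-0.9, -0.8, -1.7]
opening: 0.464
```

Call:
carry_out --moves '[{"dx": 0.035,"dy": -0.02,"dz": 0,"twist": 0},{"dx": 0.07,"dy": -0.04,"dz": 0,"twist": 0},{"dx": 0.1,"dy": -0.057,"dz": 0,"twist": 0},{"dx": 0.116,"dy": -0.066,"dz": 0,"twist": 0},{"dx": 0.116,"dy": -0.066,"dz": 0,"twist": 0}]'

```text
t: 4.2
eef_pos: [661.8, -154.2, 79.2]
tcp_rot: [3.142, -0.0, 0.002]
ft_force: [-0.7, -0.2, -1.2]
opening: 0.456
```

Force shows about 1 N of weight and the opening is steady, so I lower to 18.5 mm.

Call:
carry_out --moves '[{"dx": -0.001,"dy": 0,"dz": 0.025,"twist": 0},{"dx": -0.001,"dy": 0,"dz": 0.045,"twist": 0},{"dx": -0.001,"dy": 0,"dz": 0.055,"twist": 0},{"dx": -0.001,"dy": 0,"dz": 0.0605,"twist": 0},{"dx": -0.001,"dy": 0,"dz": 0.0605,"twist": 0}]'

```text
t: 4.7
eef_pos: [659.0, -156.1, 18.9]
tcp_rot: [-3.141, 0.001, -0.001]
ft_force: [-0.8, 0.8, -0.8]
opening: 0.456
```

```bash
python3 - <<'E'
from h import *
s=state();print(s["eef_pos"].round(1),s["ft_force"].round(1))
p,d=read_camera("scene"); cv2.imwrite("pics/b.png",cv2.resize(p[120:270,170:400],None,fx=3,fy=3,interpolation=2)[:,:,::-1])
E
```

```text
[ 659.  -156.1   18.9] [-0.8  0.8 -0.8]
```

View pics/b.png

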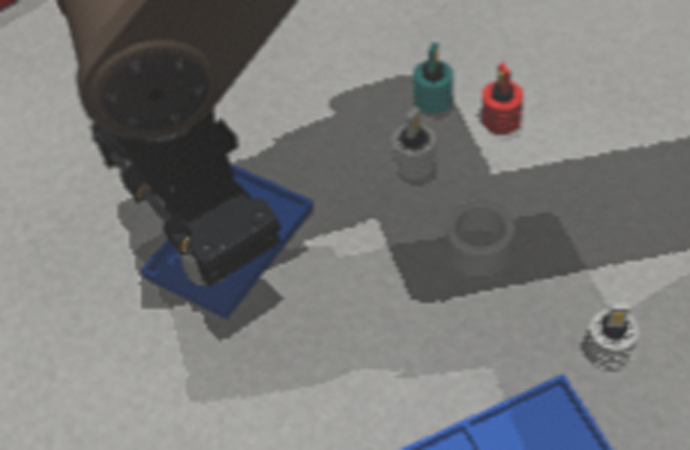

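The hand stands over tray two's far pocket (215,240). I let go and rise.

Call:
carry_out --moves '[{"dx": 0,"dy": 0,"dz": 0.001,"twist": 0},{"dx": 0,"dy": 0,"dz": 0.001,"twist": 0},{"dx": 0,"dy": 0,"dz": 0.001,"twist": 0},{"dx": 0,"dy": 0,"dz": 0.001,"twist": 0},{"dx": 0,"dy": 0,"dz": 0.001,"twist": 0}]' --grip 0.065

```text
t: 5.25
eef_pos: [659.5, -155.8, 18.3]
tcp_rot: [3.141, -0.0, -0.0]
ft_force: [0.2, 0.2, 0.5]
opening: 0.682
```

Call:
carry_out --moves '[{"dx": 0,"dy": 0,"dz": -0.02,"twist": 0},{"dx": 0,"dy": 0,"dz": -0.05,"twist": 0},{"dx": -0.02,"dy": 0,"dz": -0.085,"twist": 0},{"dx": -0.06,"dy": 0,"dz": -0.1,"twist": 0},{"dx": -0.1,"dy": 0,"dz": -0.1,"twist": 0}]'

```text
t: 5.75
eef_pos: [559.2, -155.9, 120.3]
tcp_rot: [3.14, -0.004, 0.0]
ft_force: [0.2, -1.1, -0.9]
opening: 0.682
```

Call:
carry_out --moves '[{"dx": -0.04,"dy": -0.005,"dz": 0,"twist": 0},{"dx": -0.08,"dy": -0.015,"dz": 0,"twist": 0},{"dx": -0.11,"dy": -0.022,"dz": 0,"twist": 0},{"dx": -0.118,"dy": -0.022,"dz": 0,"twist": 0},{"dx": -0.118,"dy": -0.022,"dz": 0,"twist": 0}]'

```text
t: 6.25
eef_pos: [441.3, -133.9, 118.6]
tcp_rot: [3.141, -0.001, -0.001]
ft_force: [1.0, -0.3, -0.3]
opening: 0.683
```

Next, bulb B at (441,-133): go down and grip it by the heat sink.

Call:
carry_out --moves '[{"dx": 0,"dy": 0,"dz": 0.035,"twist": 0},{"dx": 0,"dy": 0,"dz": 0.065,"twist": 0},{"dx": 0,"dy": 0,"dz": 0.09,"twist": 0},{"dx": 0,"dy": 0,"dz": 0.104,"twist": 0},{"dx": 0,"dy": 0,"dz": 0.104,"twist": 0}]' --grip 0.075

```text
t: 6.75
eef_pos: [442.1, -133.9, 12.3]
tcp_rot: [-3.141, 0.002, -0.0]
ft_force: [-0.4, 0.1, 0.2]
opening: 0.789
```

Call:
carry_out --moves '[{"dx": 0,"dy": 0,"dz": 0,"twist": 0},{"dx": 0,"dy": 0,"dz": 0,"twist": 0},{"dx": 0,"dy": 0,"dz": 0,"twist": 0},{"dx": 0,"dy": 0,"dz": 0,"twist": 0},{"dx": 0,"dy": 0,"dz": 0,"twist": 0}]' --grip 0.02

```text
t: 7.25
eef_pos: [441.6, -133.9, 14.5]
tcp_rot: [3.141, -0.001, -0.0]
ft_force: [-0.0, -0.9, 1.0]
opening: 0.423
```

Call:
carry_out --moves '[{"dx": 0,"dy": 0,"dz": 0,"twist": 0},{"dx": 0,"dy": 0,"dz": 0,"twist": 0},{"dx": 0,"dy": 0,"dz": 0,"twist": 0},{"dx": 0,"dy": 0,"dz": 0,"twist": 0}]'

```text
t: 7.65
eef_pos: [441.6, -133.9, 14.5]
tcp_rot: [3.141, -0.001, -0.0]
ft_force: [-0.7, -0.6, 6.4]
opening: 0.415
```

Gripped: 39.5 mm. I lift and carry it to tray two's near pocket (597,-180).

Call:
carry_out --moves '[{"dx": 0,"dy": 0,"dz": -0.02,"twist": 0},{"dx": 0,"dy": 0,"dz": -0.045,"twist": 0},{"dx": 0.015,"dy": 0.005,"dz": -0.06,"twist": 0},{"dx": 0.045,"dy": 0.015,"dz": -0.065,"twist": 0},{"dx": 0.08,"dy": 0.025,"dz": -0.065,"twist": 0}]'

```text
t: 8.15
eef_pos: [522.2, -159.0, 80.4]
tcp_rot: [3.141, -0.001, -0.0]
ft_force: [0.5, -0.2, -1.8]
opening: 0.411
```

Call:
carry_out --moves '[{"dx": 0.035,"dy": 0.01,"dz": 0,"twist": 0},{"dx": 0.065,"dy": 0.018,"dz": 0,"twist": 0},{"dx": 0.075,"dy": 0.021,"dz": 0,"twist": 0},{"dx": 0.075,"dy": 0.021,"dz": 0,"twist": 0}]'

```text
t: 8.55
eef_pos: [596.6, -179.8, 78.5]
tcp_rot: [-3.141, 0.001, 0.0]
ft_force: [-0.8, -0.3, -1.2]
opening: 0.415
```

Call:
carry_out --moves '[{"dx": 0,"dy": 0,"dz": 0.025,"twist": 0},{"dx": 0,"dy": 0,"dz": 0.045,"twist": 0},{"dx": 0,"dy": 0,"dz": 0.056,"twist": 0},{"dx": 0,"dy": 0,"dz": 0.061,"twist": 0},{"dx": 0,"dy": 0,"dz": 0.061,"twist": 0}]'

```text
t: 9.05
eef_pos: [595.9, -179.6, 18.2]
tcp_rot: [-3.141, 0.001, -0.0]
ft_force: [0.0, -0.1, -1.7]
opening: 0.417
```

Call:
carry_out --moves '[{"dx": 0,"dy": 0,"dz": 0,"twist": 0},{"dx": 0,"dy": 0,"dz": 0,"twist": 0},{"dx": 0,"dy": 0,"dz": 0,"twist": 0},{"dx": 0,"dy": 0,"dz": 0,"twist": 0},{"dx": 0,"dy": 0,"dz": 0,"twist": 0}]' --grip 0.062

```text
t: 9.55
eef_pos: [596.4, -179.8, 18.3]
tcp_rot: [3.141, -0.0, -0.0]
ft_force: [-0.1, 0.2, 2.1]
opening: 0.647
```

Call:
carry_out --moves '[{"dx": 0,"dy": 0,"dz": -0.02,"twist": 0},{"dx": 0,"dy": 0,"dz": -0.05,"twist": 0},{"dx": 0,"dy": 0,"dz": -0.09,"twist": 0},{"dx": -0.02,"dy": -0.025,"dz": -0.1,"twist": 0},{"dx": -0.045,"dy": -0.055,"dz": -0.1,"twist": 0}]'

```text
t: 10.05
eef_pos: [552.1, -125.1, 120.0]
tcp_rot: [3.14, -0.004, -0.001]
ft_force: [-0.7, 0.2, -0.6]
opening: 0.649
```

Call:
carry_out --moves '[{"dx": -0.027,"dy": -0.032,"dz": 0,"twist": 0},{"dx": -0.055,"dy": -0.065,"dz": 0,"twist": 0},{"dx": -0.08,"dy": -0.095,"dz": 0,"twist": 0},{"dx": -0.092,"dy": -0.109,"dz": 0,"twist": 0},{"dx": -0.092,"dy": -0.109,"dz": 0,"twist": 0}]' --grip 0.095

```text
t: 10.55
eef_pos: [458.6, -14.5, 118.5]
tcp_rot: [3.142, 0.0, 0.002]
ft_force: [0.5, -0.3, -0.1]
opening: 0.981
```

```bash
python3 - <<'E'
from h import *
s=state();print(s["eef_pos"].round(1),s["tcp_rot"].round(3))
p,d=read_camera("scene"); cv2.imwrite("pics/c.png",cv2.resize(p[120:270,190:420],None,fx=3,fy=3,interpolation=2)[:,:,::-1])
P=cloud("scene",d)
for n,x,y in(("ring_s",659.5,-155.8),("bulb_b",596.5,-180)):
    q=P[(P[...,2]>32)&(np.hypot(P[...,0]-x,P[...,1]-y)<30)]; b=q[q[:,2]>q[:,2].max()-8]
    print(n,len(q),q[:,2].max(),cv2.minEnclosingCircle(b[:,:2].astype(np.float32)))
E
```

```text
[458.6 -14.5 118.5] [3.142e+00 0.000e+00 2.000e-03]
ring_s 142 43.99794120453896 ((660.374267578125, -154.90504455566406), 22.50275993347168)
bulb_b 179 79.0784705132728 ((594.7489013671875, -178.267578125), 7.512301921844482)
```

View pics/c.png

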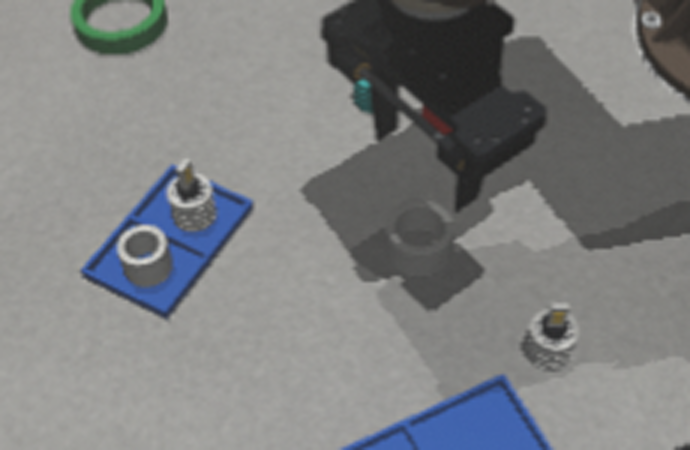

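Tray two is filled: small ring (145,255) and bulb (190,203) both stand upright in their pockets, and the measured centres agree with where I put them. Now the large ring.

Call:
carry_out --moves '[{"dx": 0.001,"dy": 0.001,"dz": 0.035,"twist": 0},{"dx": 0.001,"dy": 0.001,"dz": 0.065,"twist": 0},{"dx": 0.001,"dy": 0.001,"dz": 0.09,"twist": 0},{"dx": 0.001,"dy": 0.001,"dz": 0.104,"twist": 0},{"dx": 0.001,"dy": 0.001,"dz": 0.104,"twist": 0}]'

```text
t: 11.1
eef_pos: [460.9, -17.7, 12.3]
tcp_rot: [-3.141, 0.002, -0.001]
ft_force: [0.3, -0.1, 0.3]
opening: 0.998
```

Call:
carry_out --moves '[{"dx": 0,"dy": 0,"dz": 0,"twist": 0},{"dx": 0,"dy": 0,"dz": 0,"twist": 0},{"dx": 0,"dy": 0,"dz": 0,"twist": 0},{"dx": 0,"dy": 0,"dz": 0,"twist": 0},{"dx": 0,"dy": 0,"dz": 0,"twist": 0}]' --grip 0.04

```text
t: 11.6
eef_pos: [460.7, -16.8, 14.6]
tcp_rot: [3.141, -0.001, -0.0]
ft_force: [-0.6, -0.3, 3.9]
opening: 0.651
```

Call:
carry_out --moves '[{"dx": 0,"dy": 0,"dz": 0,"twist": 0},{"dx": 0,"dy": 0,"dz": 0,"twist": 0},{"dx": 0,"dy": 0,"dz": 0,"twist": 0},{"dx": 0,"dy": 0,"dz": 0,"twist": 0}]'

```text
t: 12.0
eef_pos: [460.7, -16.8, 14.6]
tcp_rot: [3.141, -0.001, -0.0]
ft_force: [-1.2, -0.2, 7.9]
opening: 0.651
```

Gripped: 62 mm. I carry it to the big pocket (550,165), taking x first to pass bulb A clear.

Call:
carry_out --moves '[{"dx": 0,"dy": 0,"dz": -0.025,"twist": 0},{"dx": 0.01,"dy": 0,"dz": -0.06,"twist": 0},{"dx": 0.035,"dy": -0.01,"dz": -0.075,"twist": 0},{"dx": 0.065,"dy": -0.03,"dz": -0.075,"twist": 0},{"dx": 0.089,"dy": -0.06,"dz": -0.075,"twist": 0}]'

```text
t: 12.5
eef_pos: [551.2, 43.2, 90.1]
tcp_rot: [3.141, -0.002, -0.002]
ft_force: [-0.3, -0.5, -1.4]
opening: 0.65
```

Call:
carry_out --moves '[{"dx": 0,"dy": -0.04,"dz": 0,"twist": 0},{"dx": 0,"dy": -0.08,"dz": 0,"twist": 0},{"dx": 0,"dy": -0.11,"dz": 0,"twist": 0},{"dx": 0,"dy": -0.1215,"dz": 0,"twist": 0},{"dx": 0,"dy": -0.1215,"dz": 0,"twist": 0}]'

```text
t: 13.0
eef_pos: [549.1, 165.8, 88.9]
tcp_rot: [3.141, 0.0, 0.002]
ft_force: [0.1, 0.1, -1.3]
opening: 0.648
```

Call:
carry_out --moves '[{"dx": 0,"dy": 0,"dz": 0.03,"twist": 0},{"dx": 0,"dy": 0,"dz": 0.053,"twist": 0},{"dx": 0,"dy": 0,"dz": 0.065,"twist": 0},{"dx": 0,"dy": 0,"dz": 0.071,"twist": 0},{"dx": 0,"dy": 0,"dz": 0.071,"twist": 0}]'

```text
t: 13.5
eef_pos: [549.7, 163.9, 18.1]
tcp_rot: [3.141, 0.0, -0.001]
ft_force: [0.7, -0.5, -1.4]
opening: 0.65
```

Call:
carry_out --moves '[{"dx": 0,"dy": 0,"dz": 0,"twist": 0},{"dx": 0,"dy": 0,"dz": 0,"twist": 0},{"dx": 0,"dy": 0,"dz": 0,"twist": 0},{"dx": 0,"dy": 0,"dz": 0,"twist": 0},{"dx": 0,"dy": 0,"dz": 0,"twist": 0}]' --grip 0.08

```text
t: 14.0
eef_pos: [549.5, 164.8, 18.3]
tcp_rot: [3.142, -0.0, -0.0]
ft_force: [-0.4, -1.2, -0.3]
opening: 0.84
```

Call:
carry_out --moves '[{"dx": 0,"dy": 0,"dz": -0.02,"twist": 0},{"dx": 0,"dy": 0,"dz": -0.05,"twist": 0},{"dx": 0,"dy": 0,"dz": -0.09,"twist": 0},{"dx": -0.02,"dy": 0.005,"dz": -0.105,"twist": 0},{"dx": -0.05,"dy": 0.015,"dz": -0.105,"twist": 0}]'

```text
t: 14.5
eef_pos: [500.7, 150.1, 125.3]
tcp_rot: [-3.141, -0.005, 0.0]
ft_force: [0.1, -0.5, -0.1]
opening: 0.848
```

Call:
carry_out --moves '[{"dx": -0.03,"dy": 0.01,"dz": 0,"twist": 0},{"dx": -0.05,"dy": 0.014,"dz": 0,"twist": 0},{"dx": -0.055,"dy": 0.014,"dz": 0,"twist": 0},{"dx": -0.055,"dy": 0.014,"dz": 0,"twist": 0}]'

```text
t: 14.9
eef_pos: [444.7, 135.9, 123.5]
tcp_rot: [-3.142, -0.001, -0.0]
ft_force: [0.3, -0.4, -0.5]
opening: 0.84
```

Exactly over bulb A (445,136), so I go down and grip.

Call:
carry_out --moves '[{"dx": 0,"dy": 0,"dz": 0.035,"twist": 0},{"dx": 0,"dy": 0,"dz": 0.07,"twist": 0},{"dx": 0,"dy": 0,"dz": 0.095,"twist": 0},{"dx": 0,"dy": 0,"dz": 0.109,"twist": 0},{"dx": 0,"dy": 0,"dz": 0.109,"twist": 0}]'

```text
t: 15.4
eef_pos: [444.8, 135.9, 12.2]
tcp_rot: [3.141, 0.003, -0.0]
ft_force: [0.7, 0.9, 0.6]
opening: 0.841
```

Call:
carry_out --moves '[{"dx": 0,"dy": 0,"dz": 0,"twist": 0},{"dx": 0,"dy": 0,"dz": 0,"twist": 0},{"dx": 0,"dy": 0,"dz": 0,"twist": 0},{"dx": 0,"dy": 0,"dz": 0,"twist": 0},{"dx": 0,"dy": 0,"dz": 0,"twist": 0}]' --grip 0.02

```text
t: 15.9
eef_pos: [444.6, 135.8, 14.5]
tcp_rot: [-3.142, -0.001, -0.0]
ft_force: [0.2, -0.0, -0.6]
opening: 0.477
```

Call:
carry_out --moves '[{"dx": 0,"dy": 0,"dz": 0,"twist": 0},{"dx": 0,"dy": 0,"dz": 0,"twist": 0},{"dx": 0,"dy": 0,"dz": 0,"twist": 0},{"dx": 0,"dy": 0,"dz": 0,"twist": 0}]'

```text
t: 16.3
eef_pos: [444.6, 135.8, 14.4]
tcp_rot: [3.142, -0.0, -0.0]
ft_force: [-0.4, -0.5, 6.3]
opening: 0.413
```

Gripped. I carry it over the large ring to the middle pocket (628,147).

Call:
carry_out --moves '[{"dx": 0,"dy": 0,"dz": -0.03,"twist": 0},{"dx": 0,"dy": 0,"dz": -0.07,"twist": 0},{"dx": 0.02,"dy": 0,"dz": -0.085,"twist": 0},{"dx": 0.05,"dy": -0.003,"dz": -0.085,"twist": 0},{"dx": 0.09,"dy": -0.006,"dz": -0.085,"twist": 0}]'

```text
t: 16.8
eef_pos: [534.8, 141.9, 100.0]
tcp_rot: [-3.142, -0.0, 0.0]
ft_force: [0.8, 0.9, -1.1]
opening: 0.414
```

Call:
carry_out --moves '[{"dx": 0.04,"dy": -0.002,"dz": 0,"twist": 0},{"dx": 0.075,"dy": -0.004,"dz": 0,"twist": 0},{"dx": 0.0935,"dy": -0.005,"dz": 0,"twist": 0},{"dx": 0.0935,"dy": -0.005,"dz": 0,"twist": 0}]'

```text
t: 17.2
eef_pos: [629.4, 146.6, 98.3]
tcp_rot: [3.142, -0.0, -0.001]
ft_force: [-0.8, 0.4, -1.1]
opening: 0.414
```

Call:
carry_out --moves '[{"dx": 0,"dy": 0,"dz": 0.03,"twist": 0},{"dx": 0,"dy": 0,"dz": 0.057,"twist": 0},{"dx": 0,"dy": 0,"dz": 0.073,"twist": 0},{"dx": 0,"dy": 0,"dz": 0.081,"twist": 0},{"dx": 0,"dy": 0,"dz": 0.081,"twist": 0}]'

```text
t: 17.7
eef_pos: [627.5, 146.8, 18.0]
tcp_rot: [3.141, 0.001, -0.0]
ft_force: [0.4, 0.1, -1.1]
opening: 0.409
```

Call:
carry_out --moves '[{"dx": 0,"dy": 0,"dz": 0,"twist": 0},{"dx": 0,"dy": 0,"dz": 0,"twist": 0},{"dx": 0,"dy": 0,"dz": 0,"twist": 0},{"dx": 0,"dy": 0,"dz": 0,"twist": 0},{"dx": 0,"dy": 0,"dz": 0,"twist": 0}]' --grip 0.062

```text
t: 18.2
eef_pos: [628.0, 146.8, 18.3]
tcp_rot: [3.142, -0.0, -0.0]
ft_force: [-0.3, -0.1, -0.3]
opening: 0.646
```

Call:
carry_out --moves '[{"dx": 0,"dy": 0,"dz": -0.02,"twist": 0},{"dx": 0,"dy": 0,"dz": -0.05,"twist": 0},{"dx": 0,"dy": 0,"dz": -0.09,"twist": 0},{"dx": -0.02,"dy": -0.015,"dz": -0.105,"twist": 0},{"dx": -0.051,"dy": -0.04,"dz": -0.105,"twist": 0}]'

```text
t: 18.7
eef_pos: [578.5, 186.4, 125.7]
tcp_rot: [-3.141, -0.005, -0.002]
ft_force: [-0.1, 0.7, -0.7]
opening: 0.653
```

Call:
carry_out --moves '[{"dx": -0.035,"dy": -0.026,"dz": 0,"twist": -8},{"dx": -0.07,"dy": -0.052,"dz": 0,"twist": -16},{"dx": -0.105,"dy": -0.078,"dz": 0,"twist": -24},{"dx": -0.13,"dy": -0.096,"dz": 0,"twist": -31},{"dx": -0.14,"dy": -0.104,"dz": 0,"twist": -37}]'

```text
t: 19.2
eef_pos: [434.7, 292.0, 123.4]
tcp_rot: [-3.141, 0.0, 0.653]
ft_force: [0.5, 0.7, -0.1]
opening: 0.654
```

```bash
python3 - <<'E'
from h import *
s=state();print(s["eef_pos"].round(1),s["tcp_rot"].round(3))
p,d=read_camera("scene"); cv2.imwrite("pics/d.png",cv2.resize(p[150:350,260:500],None,fx=3,fy=3,interpolation=2)[:,:,::-1])
E
```

```text
[434.7 292.  123.4] [-3.141  0.     0.653]
```

View pics/d.png

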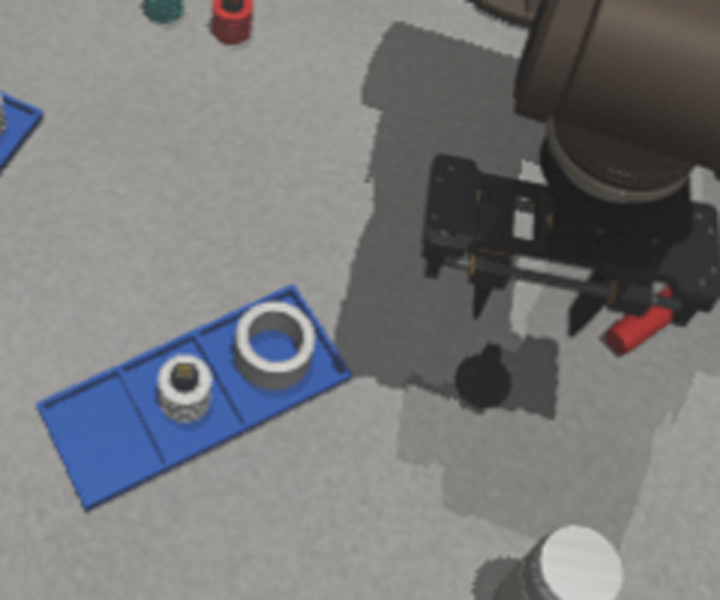

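Ring (273,345) and bulb (185,388) stand in their pockets, and the cap (485,378) lies below the jaws, which are set across its bar. I go down and grip.

Call:
carry_out --moves '[{"dx": 0,"dy": 0,"dz": 0.035,"twist": 0},{"dx": 0,"dy": 0,"dz": 0.07,"twist": 0},{"dx": 0,"dy": 0,"dz": 0.092,"twist": 0},{"dx": 0,"dy": 0,"dz": 0.107,"twist": 0},{"dx": 0,"dy": 0,"dz": 0.107,"twist": 0}]'

```text
t: 19.75
eef_pos: [436.7, 290.0, 14.4]
tcp_rot: [-3.141, 0.003, 0.643]
ft_force: [-0.4, -0.5, -0.3]
opening: 0.652
```

Call:
carry_out --moves '[{"dx": 0,"dy": 0,"dz": 0,"twist": 0},{"dx": 0,"dy": 0,"dz": 0,"twist": 0},{"dx": 0,"dy": 0,"dz": 0,"twist": 0},{"dx": 0,"dy": 0,"dz": 0,"twist": 0},{"dx": 0,"dy": 0,"dz": 0,"twist": 0}]' --grip 0.0

```text
t: 20.25
eef_pos: [437.1, 290.8, 16.5]
tcp_rot: [3.141, -0.001, 0.646]
ft_force: [0.8, -0.2, -0.1]
opening: 0.285
```

Call:
carry_out --moves '[{"dx": 0,"dy": 0,"dz": 0,"twist": 0},{"dx": 0,"dy": 0,"dz": 0,"twist": 0},{"dx": 0,"dy": 0,"dz": 0,"twist": 0},{"dx": 0,"dy": 0,"dz": 0,"twist": 0},{"dx": 0,"dy": 0,"dz": 0,"twist": 0}]'

```text
t: 20.75
eef_pos: [437.0, 290.8, 16.2]
tcp_rot: [3.142, -0.0, 0.646]
ft_force: [-0.5, 0.0, 3.7]
opening: 0.12
```

Gripped: 11.4 mm. I lift it high, carry it over the bulb to the far pocket (694,132).

Call:
carry_out --moves '[{"dx": 0,"dy": 0,"dz": -0.03,"twist": 0},{"dx": 0,"dy": 0,"dz": -0.07,"twist": 0},{"dx": 0,"dy": 0,"dz": -0.105,"twist": 0},{"dx": 0.008,"dy": 0.02,"dz": -0.11,"twist": 0},{"dx": 0.022,"dy": 0.056,"dz": -0.11,"twist": 0}]'

```text
t: 21.25
eef_pos: [488.0, 260.0, 127.8]
tcp_rot: [3.141, -0.002, 0.648]
ft_force: [-0.4, -0.0, -1.0]
opening: 0.125
```

Call:
carry_out --moves '[{"dx": 0.015,"dy": 0.038,"dz": 0,"twist": 0},{"dx": 0.03,"dy": 0.077,"dz": 0,"twist": 0},{"dx": 0.045,"dy": 0.116,"dz": 0,"twist": 0},{"dx": 0.06,"dy": 0.154,"dz": 0,"twist": 0},{"dx": 0.075,"dy": 0.193,"dz": 0,"twist": 0}]'

```text
t: 21.75
eef_pos: [665.4, 149.2, 125.7]
tcp_rot: [-3.141, 0.001, 0.646]
ft_force: [-0.5, 0.2, -0.8]
opening: 0.127
```

Call:
carry_out --moves '[{"dx": 0.01,"dy": 0.024,"dz": 0,"twist": 0},{"dx": 0.013,"dy": 0.033,"dz": 0,"twist": 0},{"dx": 0.013,"dy": 0.033,"dz": 0,"twist": 0},{"dx": 0.013,"dy": 0.033,"dz": 0,"twist": 0}]'

```text
t: 22.15
eef_pos: [693.4, 132.4, 125.8]
tcp_rot: [-3.141, 0.001, 0.646]
ft_force: [0.3, 0.7, 0.3]
opening: 0.123
```

Call:
carry_out --moves '[{"dx": 0,"dy": 0,"dz": 0.035,"twist": 0},{"dx": 0,"dy": 0,"dz": 0.07,"twist": 0},{"dx": 0,"dy": 0,"dz": 0.095,"twist": 0},{"dx": 0,"dy": 0,"dz": 0.106,"twist": 0},{"dx": 0,"dy": 0,"dz": 0.106,"twist": 0}]'

```text
t: 22.65
eef_pos: [693.5, 132.9, 19.9]
tcp_rot: [-3.141, 0.001, 0.647]
ft_force: [0.4, -0.3, -0.8]
opening: 0.121
```

Call:
carry_out --moves '[{"dx": 0,"dy": 0,"dz": 0,"twist": 0},{"dx": 0,"dy": 0,"dz": 0,"twist": 0},{"dx": 0,"dy": 0,"dz": 0,"twist": 0},{"dx": 0,"dy": 0,"dz": 0,"twist": 0},{"dx": 0,"dy": 0,"dz": 0,"twist": 0}]' --grip 0.04

```text
t: 23.15
eef_pos: [694.6, 131.7, 20.4]
tcp_rot: [3.141, -0.0, 0.646]
ft_force: [-0.4, -0.6, 0.1]
opening: 0.412
```

Call:
carry_out --moves '[{"dx": 0,"dy": 0,"dz": -0.02,"twist": 0},{"dx": 0,"dy": 0,"dz": -0.05,"twist": 0},{"dx": 0,"dy": 0,"dz": -0.09,"twist": 0},{"dx": 0,"dy": 0,"dz": -0.13,"twist": 0},{"dx": 0,"dy": 0,"dz": -0.16,"twist": 0}]'

```text
t: 23.65
eef_pos: [694.8, 131.7, 182.9]
tcp_rot: [3.14, -0.002, 0.646]
ft_force: [1.6, -0.3, -0.1]
opening: 0.419
```

Call:
carry_out --moves '[{"dx": -0.04,"dy": 0,"dz": 0,"twist": 0},{"dx": -0.08,"dy": 0,"dz": 0,"twist": 0},{"dx": -0.12,"dy": 0.02,"dz": 0,"twist": 0},{"dx": -0.16,"dy": 0.04,"dz": 0,"twist": 0},{"dx": -0.2,"dy": 0.06,"dz": 0,"twist": 0}]'

```text
t: 24.15
eef_pos: [569.8, -37.7, 180.4]
tcp_rot: [3.141, -0.0, 0.646]
ft_force: [0.2, -0.6, -0.9]
opening: 0.42
```

```bash
python3 - <<'E'
from h import *
s=state();print(s["eef_pos"].round(1),s["t"])
p,d=read_camera("scene"); cv2.imwrite("pics/e.png",cv2.resize(p[100:350,180:480],None,fx=2.4,fy=2.4,interpolation=2)[:,:,::-1])
T={"tray3":(616.3,149.7,np.radians(167.3)),"tray2":(628.5,-167.8,np.radians(21.4))}
for n in("scene","top"):
  P=cloud(n,d if n=="scene" else read_camera(n)[1])
  for k,x,y,lo,t in(("ring_s",660,-155,32,"tray2"),("bulb_b",596,-180,68,"tray2"),("ring_l",550,165,32,"tray3"),("bulb_a",628,147,68,"tray3"),("cap",694,132,32,"tray3")):
    q=P[(P[...,2]>lo)&(P[...,2]<85)&(np.hypot(P[...,0]-x,P[...,1]-y)<36)]
    if len(q)<5: print(n,k,"hidden");continue
    (cx,cy),r=cv2.minEnclosingCircle(q[:,:2].astype(np.float32)); X,Y,a=T[t]; e=np.array([cx-X,cy-Y])
    print(n,k,"z %.0f r %.0f tray xy"%(q[:,2].max(),r),round(e@[np.cos(a),np.sin(a)],1),round(e@[-np.sin(a),np.cos(a)],1))
  q=P[(P[...,2]>15)&(np.hypot(P[...,0]-510,P[...,1]+448)<70)]; print("tape",cv2.minEnclosingCircle(q[:,:2].astype(np.float32)) if len(q) else None)
E
```

```text
[569.8 -37.7 180.4] 24.15
scene ring_s z 44 r 22 tray xy 34.3 1.5
scene bulb_b z 79 r 7 tray xy -35.4 2.9
scene ring_l z 45 r 31 tray xy 68.4 -0.7
scene bulb_a z 79 r 6 tray xy -10.5 -1.1
scene cap z 45 r 18 tray xy -78.6 -1.1
tape ((511.735107421875, -447.9411926269531), 51.22074890136719)
top ring_s z 42 r 17 tray xy 28.1 -6.2
top bulb_b z 76 r 7 tray xy -34.4 1.6
top ring_l z 43 r 31 tray xy 69.5 0.1
top bulb_a z 78 r 6 tray xy -10.3 0.2
top cap z 43 r 18 tray xy -75.7 0.3
tape ((510.12872314453125, -447.25506591796875), 50.69537353515625)
```

View pics/e.png

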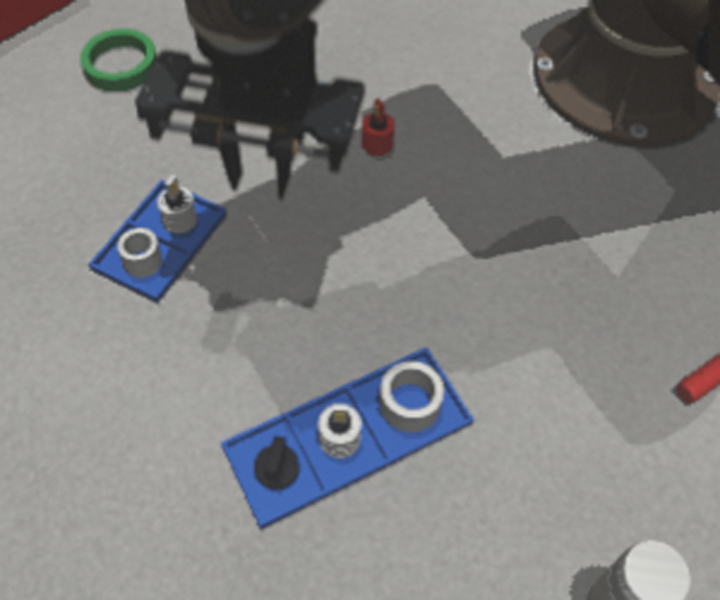

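All five parts stand upright in their pockets: small ring (138,252), bulb (177,212), large ring (412,395), bulb (340,430), cap (275,463). The tape and can have not moved. I let the arm settle and hand in.

Call:
carry_out --moves '[{"dx": 0,"dy": 0,"dz": 0,"twist": 0},{"dx": 0,"dy": 0,"dz": 0,"twist": 0},{"dx": 0,"dy": 0,"dz": 0,"twist": 0}]'

```text
t: 24.55
eef_pos: [571.2, -35.6, 180.0]
tcp_rot: [3.142, -0.0, 0.647]
ft_force: [0.7, 0.2, -1.0]
opening: 0.419
```

```bash
python3 -c "
from cell import *
print(job_done())"
```

```text
the job is handed in; nothing more can be done
None
```

Both kits are made up and handed in at about 24.6 s. Tray three holds the large ring in the big pocket, a bulb in the middle one and the cap at the far end. Tray two holds the other bulb and the small ring.

**Last checks:** In the scene view every part is within about 3 mm of its pocket centre, and the last picture shows all five upright. The tape measured within 2 mm of its start. The can I only checked by eye, and it looks unmoved.

**Disagreements:**
- The top view put the small ring about 8 mm off its pocket centre. I read that as the arm hiding part of it: the fitted radius was 17 mm instead of 22 mm, and the scene view is within 2 mm.
- Top heights read 1 to 4 mm above the text heights plus the 3 mm tray floor. A similar bias (2 to 4 mm) already showed with the parts on the bench.

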